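# Hang the slide rack to drain and start the drying timer

## Robot

A 6-joint arm with a two-finger parallel gripper is mounted at the origin on a cart in front of the work surface, level with it; the furniture and walls round the work are solid. World frame = base frame: x ahead of the robot, y to its left, z up, the work surface at z = 0. Lengths are in m, angles in rad, forces in N, time in s.
With the tool pointing down it reaches from about 0.275 to 0.85 m from the base axis. Payload 19 kg.
Tool frame: the origin (TCP) lies midway between the tips of the shut fingers; the grasp point (between the pads) lies 19 mm behind it; z points along the fingers, y is the line along which they close (so a half turn about z gives the same grasp; the last joint's range is limited). The gripper opens to 85 mm and grips with 20 to 120 N. Pads are 22 mm wide; open, the fingers measure 114 mm over their backs; the gripper's body (76 mm by 85 mm) begins 54 mm behind the grasp point. The pads swing forward as they close: fully open they stand 13 mm farther back than shut.
Start: joints at [1.105, 0.15, 1.437, -0, 1.554, -0.134], TCP at [0.187, 0.544, 0.231] pointing down, gripper open.
Joint ranges: [-2.8, 2.8], [-0.68, 2.1], [0.12, 2.68], [-1.39, 4.53], [0.16, 2.79], [-2.81, 2.81]. Speed limits (rad/s): [1.89, 1.89, 2.22, 3.01, 3.01, 3.01].

## Interface

Orientations are given as a unit quaternion [x, y, z, w].
In Python, from station import r gives the robot as it stands.
- The arm moves only by the tool arm_command, never from a script. Its argument "targets" is text: rows parted by semicolons, each of 7 numbers parted by spaces: the opening, from -1 (shut) to 1 (fully open), then the shift along the tool's x, y, z each as a share of 200 mm, from -1 to 1, then the turn, a rotation vector about the tool's x, y, z each as a share of 4 degrees, from -1 to 1. A call has 1 to 10 rows; each row shifts and turns the commanded pose from where the row before left it, along the tool's axes as they then stand; what a row does not reach is not made up. A row lasts 1/12 s, in which the tool goes at most 41.7 mm and 7.16 degrees, less where a joint would pass 70% of its speed; a pose out of reach is approached as far as the arm can. A call with a number of a shift or a turn outside -1 to 1 is refused whole. A call with a gripper value outside its range is refused whole. The fingers move at their own pace and stop on an object; the grip force is fixed at half the most. Time passes only in rows, so rows that do not move let the fingers close. It gives the time, the measured TCP pose, the force, the opening and the grip force at its end, in the units of the state.
- r.get_obs(): the state, without advancing time (a new reading comes with each control period).
- r.camera(name): name is "scene" or "top"; returns (picture, depth): 400x640x3 uint8, blue, green, red; 400x640 float32, m along the optical axis (not along the pixel's ray), 0 where there is no reading.
- r.get_calibration(name): a dict with "intrinsics" (3x3 intrinsics, pixels), "extrinsics" (4x4, takes a point from world to camera coordinates). Camera axes: x right, y up, looking along -z (the intrinsics and any distortion apply to the point x, -y, -z); pixel columns grow to the right and rows downward; lengths in m; the calibration is good to about 2 mm. A picture is of the moment at which its call begins. get_calibration takes no time and is no camera call.
- r.sign_off(): hands the job in; it is judged then, once.
The state is a dict: "clock": time; "q": joint angles; "joint_velocities": joint speeds; "joint_efforts": joint torques, N m; "eef_pos": TCP position; "tcp_rot": TCP orientation; "force": force on the tool from outside, world axes, zero at the start; "wrist_torque": the same for the moment, N m; "width": finger opening in m; "grip_force": force on a finger pad.
Only numpy, scipy, OpenCV 4.12 (cv2) and the standard library are available. Lean on these libraries where they do the work, as an engineer would, in place of code of your own. Each camera call takes 0.05 s, during which the arm holds its last target. There are 200 camera calls.

## Task

Hang the rack of stained slides up to drain: bring its wire bail over the free end of the lab stand's horizontal rod, and slide it along the rod until the bail is right against the black stop collar at the clamp, so that the rack hangs level and still from the rod above the drip tray. Then start the drying time by pressing the timer's red plunger fully down and letting it come up again. Keep the rack upright all the way and do not knock over or shove aside the tip box or the culture dish.

Things in the scene. Friction and masses are not known exactly. Their poses are not given: they have to be found in the camera images.
- slide_rack: loose slide staining rack, 0.16 kg: white frame 52 (x) by 90 (y) by 34 mm high full of slides; over it a 5 mm steel wire bail (arch in the rack's y-z plane, see bail_top) carrying a blue upright grip 12 mm thick in x, 34 mm wide in y, from z=98 to 140 mm. Origin: centre of the underside, z up. It looks the same turned by half a turn
- bail_top (a point): underside of the bail's peak, 93.5 mm above the middle of the rack's underside: the point that rests on top of the rod. The window below it is free down to the slide tops (z=32 mm) and narrows upward from 90 mm inside width at z=60 mm to the blunt peak
- stand: fixed lab stand: grey base 200 (x) by 130 mm (y), white drip tray on it (top at z=28 mm); steel post 12 mm thick, 330 mm high at x=+75, y=0; dark clamp with black stop collar 18 mm across; from it a steel rod 10 mm thick, axis 200 mm above the desk, runs to the stand's -x and ends in a black ball 16 mm across. Origin: centre of the base's underside
- clamp_face (a point): top line of the rod at the front face of the stop collar (stand x=+27, z=205 mm), axes as the stand's; the free rod runs from here 144 mm along -x. When home the bail's middle is about 3 mm before this face
- rod_tip (a point): outermost point of the ball at the free end, at the height of the rod's top line (stand x=-125, z=205 mm); axes as the stand's
- timer: fixed white drying timer 66 mm (x) by 86 mm (y), 32 mm high, display at +y, red plunger at -y. Origin: centre of the underside
- plunger_top (a point): middle of the top of the timer's red plunger, 33 mm across, 54 mm above the desk when up; moves with the plunger
- plunger (a joint): travel of the plunger, m: 0 up, grows downward to 0.008 at its stop; spring, about 6 N at the stop
- tip_box: loose bystander: blue pipette tip box with clear lid, 64 x 100 x 76 mm, origin at the centre of the underside
- dish: loose bystander: clear closed culture dish, 58 mm across, 16 mm high, origin at the centre of the underside

How it is judged:
By the outcome, as a careful person would: the job done as asked, in the order asked, and still so for the second after the job is handed in, with the robot touching nothing.
It also fails if it takes over 61 s, if anything falls off the work surface, if the arm or the gripper's body presses on something with over 40 N, if the wrist force passes 120 N, or if a joint passes its speed limit or range.

## Working session

There is one attempt and no reset: what is moved stays moved. The work goes in short steps, Python scripts to look and compute and a tool call to move; the robot and the scene stay as the last step left them, time stands still between calls to the robot, and variables do not carry over. Pictures are saved under pics/ and viewed, at most 11 in all, crops included, and the job is handed in when it is done.

Besides the shell and the picture viewer there is one more tool, called as name(argument=value, ...), one argument or row to a line, values as JSON. arm_command: Moves the arm, as the interface text tells. Its arguments: {"type":"object","properties":{"targets":{"type":"string"}},"required":["targets"]}

```bash
mkdir -p pics; cat > h.py <<'E'
import numpy as np, cv2
from station import r
def world(name, depth=None, uv=None):
    c=r.get_calibration(name);K=np.array(c["intrinsics"]);E=np.linalg.inv(np.array(c["extrinsics"]))
    v,u=np.mgrid[0:400,0:640]
    p=np.stack([(u-K[0,2])/K[0,0]*depth,-(v-K[1,2])/K[1,1]*depth,-depth],-1)
    return p@E[:3,:3].T+E[:3,3]
def ray(name,u,v,z):
    c=r.get_calibration(name);K=np.array(c["intrinsics"]);E=np.linalg.inv(np.array(c["extrinsics"]))
    d=E[:3,:3]@np.array([(u-K[0,2])/K[0,0],-(v-K[1,2])/K[1,1],-1]);o=E[:3,3]
    return o+d*(z-o[2])/d[2]
E
python3 - <<'E'
from h import *
o=r.get_obs();print({k:np.round(v,3).tolist() for k,v in o.items()})
for n in("scene","top"):
    c=r.get_calibration(n);print({k:np.round(v,3).tolist() if k in("intrinsics","extrinsics") else v for k,v in c.items()})
    i,d=r.camera(n);np.savez(n+"0.npz",i=i,d=d);cv2.imwrite(f"pics/{n}0.png",i)
E
```

```text
{'clock': 0.0, 'q': [1.105, 0.151, 1.438, -0.0, 1.554, -0.134], 'joint_velocities': [0.001, -0.001, 0.0, 0.001, 0.0, 0.001], 'joint_efforts': [-0.0, -71.308, -57.088, -0.0, 0.009, -0.0], 'eef_pos': [0.187, 0.543, 0.231], 'tcp_rot': [0.165, 0.986, -0.001, -0.0], 'force': [-0.528, 0.269, -0.224], 'wrist_torque': [-0.012, 0.002, -0.016], 'grip_force': 0.0, 'width': 0.086}
{'intrinsics': [[488.664, 0.0, 324.74], [0.0, 488.664, 194.056], [0.0, 0.0, 1.0]], 'extrinsics': [[0.644, -0.765, -0.015, -0.289], [0.457, 0.369, 0.809, -0.368], [-0.613, -0.528, 0.587, -1.243], [0.0, 0.0, 0.0, 1.0]]}
{'intrinsics': [[414.493, 0.0, 323.845], [0.0, 414.493, 208.105], [0.0, 0.0, 1.0]], 'extrinsics': [[-0.006, -1.0, -0.015, 0.068], [0.985, -0.009, 0.17, -0.541], [-0.17, -0.013, 0.985, -1.281], [0.0, 0.0, 0.0, 1.0]]}
```

View pics/scene0.png

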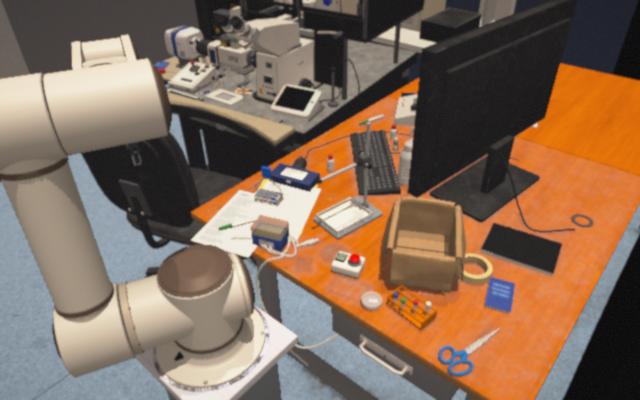

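View pics/top0.png

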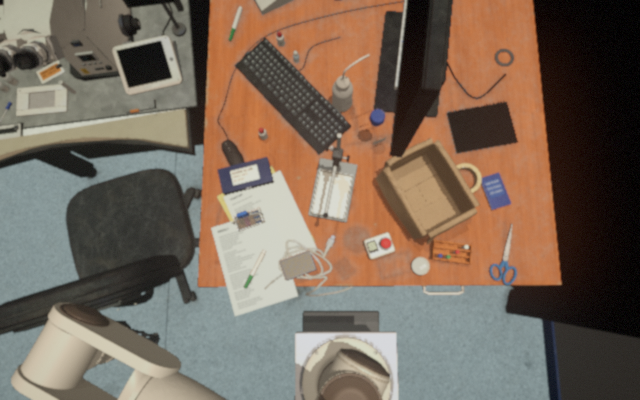

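```bash
python3 - <<'E'
from h import *
a=np.load("scene0.npz")["i"];b=np.load("top0.npz")["i"]
cv2.imwrite("pics/s1.png",cv2.resize(a[100:350,190:470],(672,600),interpolation=cv2.INTER_CUBIC))
cv2.imwrite("pics/t1.png",cv2.resize(b[120:300,200:480],None,fx=2.85,fy=2.85,interpolation=cv2.INTER_CUBIC))
E
```

```text
(no output)
```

View pics/s1.png

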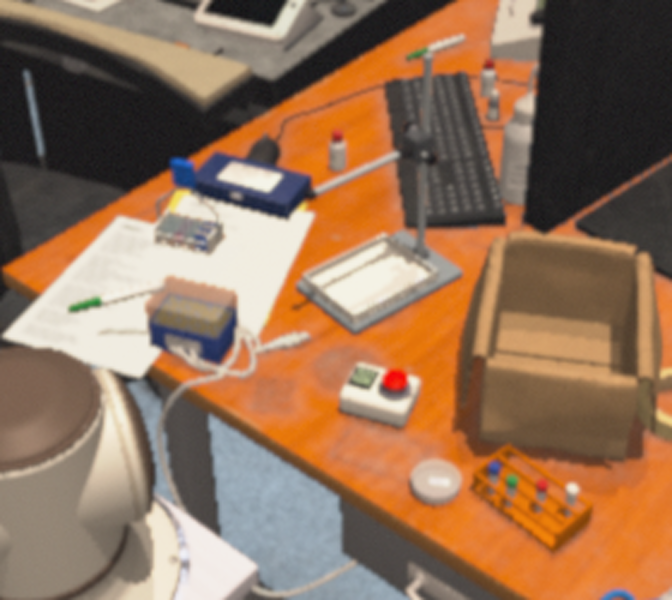

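View pics/t1.png

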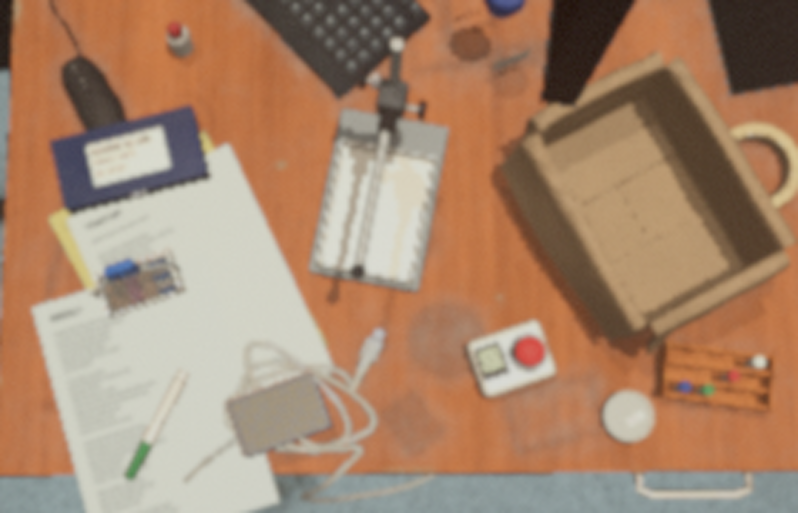

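The scene crop shows the rack at about (187,232), with its blue grip at (183,172) in front of the navy binder. It also shows the tip box at (193,322), the rod from clamp (415,150) to ball (305,195), the timer at (380,392) and the dish at (436,480). In the top crop, the rack is at (142,283), the ball at (358,271), the clamp at (390,110) and the plunger at (528,351).

```bash
cat > m.py <<'E'
from h import *
def box(P,m,zl,zh,name):
    s=m&(P[...,2]>zl)&(P[...,2]<zh)
    q=P[s]
    if len(q)<4: print(name,'few',len(q));return
    (c,wh,a)=cv2.minAreaRect((q[:,:2]*1000).astype(np.float32))
    print(name,len(q),'mean',q.mean(0).round(4),'rect',np.round(c,1),np.round(wh,1),round(a,1),'z',np.percentile(q[:,2],[2,50,98]).round(4))
    return q
E
python3 - <<'E'
from m import *
for n in("scene","top"):
    f=np.load(n+"0.npz");i,d=f["i"],f["d"];P=world(n,depth=d)
    hsv=cv2.cvtColor(i,cv2.COLOR_BGR2HSV)
    X,Y,Z=P[...,0],P[...,1],P[...,2];ok=d>0
    v,u=np.mgrid[0:400,0:640]
    if n=="top": R=(u>225)&(u<270)&(v>195)&(v<235); S=(u>300)&(u<362)&(v>125)&(v<230);T=(u>360)&(u<400)&(v>228)&(v<262);B=(u>270)&(u<320)&(v>240)&(v<285)
    else: R=(u>250)&(u<285)&(v>160)&(v<208); S=(u>305)&(u<385)&(v>110)&(v<240);T=(u>328)&(u<368)&(v>248)&(v<282);B=(u>248)&(u<292)&(v>212)&(v<252)
    blue=(hsv[...,0]>100)&(hsv[...,0]<125)&(hsv[...,1]>150)&(hsv[...,2]>100)
    red=((hsv[...,0]<6)|(hsv[...,0]>174))&(hsv[...,1]>180)&(hsv[...,2]>120)
    print(n,'desk z',np.median(Z[(X>.3)&(X<.7)&(abs(Y)<.3)]).round(4))
    box(P,ok&R&blue,0.05,.2,'grip')
    print('grip px',np.argwhere(R&blue).mean(0) if (R&blue).any() else None,(R&blue).sum())
    box(P,ok&R,.022,.045,'rackframe')
    q=box(P,ok&S,.17,.222,'rod')
    if q is not None:
        k=cv2.fitLine(q[:,:2].astype(np.float32),cv2.DIST_HUBER,0,.01,.01).ravel();print('rodline',k.round(4),np.degrees(np.arctan2(k[1],k[0])),'x',q[:,0].min(),q[:,0].max())
    box(P,ok&S,.24,.34,'post'); box(P,ok&S,.008,.035,'base')
    box(P,ok&T&red,.03,.08,'plunger'); box(P,ok&T,.02,.045,'timer')
    box(P,ok&B,.03,.1,'tipbox')
    print('plunger px',np.argwhere(T&red).mean(0),(T&red).sum())
E
```

```text
scene desk z -0.001
grip 74 mean [0.5066 0.3041 0.1234] rect [506. 306.] [16.3 31.7] 32.6 z [0.1028 0.1241 0.1396]
grip px [171.08641975 265.83950617] 81
rackframe 404 mean [0.5589 0.3368 0.0283] rect [583.5 336.9] [218.4 102.2] 20.5 z [0.0226 0.0283 0.0351]
rod 362 mean [0.618  0.0267 0.2024] rect [586.1  26. ] [ 73.7 206.6] 85.9 z [0.1817 0.2015 0.2192]
rodline [ 0.9731 -0.2305  0.6079  0.0281] -13.326979 x 0.4846698209664006 0.6911832662339499
post 100 mean [0.6782 0.0168 0.2874] rect [679.8  17.9] [16.4 11.3] 37.5 z [0.2429 0.2895 0.3272]
base 3201 mean [0.7858 0.1486 0.0173] rect [853.9 243.5] [888.6 334.6] 37.8 z [0.0084 0.0161 0.033 ]
plunger 59 mean [ 0.4227 -0.1334  0.0499] rect [ 424.9 -131.4] [34. 23.] 37.1 z [0.0455 0.0498 0.0543]
timer 431 mean [ 0.4105 -0.1163  0.029 ] rect [ 417.  -113.3] [68.4 86.3] 18.8 z [0.0212 0.029  0.0359]
tipbox 835 mean [0.3499 0.1367 0.0625] rect [357.7 145.5] [ 74.5 104. ] 19.4 z [0.0317 0.07   0.0763]
plunger px [258.08474576 354.10169492] 59
top desk z 0.0049
grip few 0
grip px None 0
rackframe 218 mean [0.5073 0.308  0.029 ] rect [510.5 309.8] [51.7 96.5] 20.5 z [0.0225 0.0286 0.0376]
rod 403 mean [0.6144 0.0351 0.2084] rect [590.6  26.9] [ 69.9 207.7] 87.0 z [0.1966 0.2064 0.2213]
rodline [ 0.981  -0.1941  0.6369  0.0303] -11.194513 x 0.4882412450480168 0.6956796637560079
post 62 mean [0.6797 0.0209 0.2955] rect [681.8  20.7] [11.7 10.9] 89.7 z [0.2454 0.2985 0.3333]
base 2803 mean [0.659  0.045  0.0163] rect [659.2  41. ] [351.7 191.5] 1.3 z [0.0087 0.0153 0.0296]
plunger few 0
timer 465 mean [ 0.4188 -0.106   0.0322] rect [ 421.6 -110.9] [66.  87.1] 18.7 z [0.024  0.0323 0.0388]
tipbox 708 mean [0.3596 0.1477 0.0748] rect [360.4 148.2] [64.5 99.6] 19.7 z [0.0594 0.0754 0.0807]
plunger px [nan nan] 0<stdin>:21: RuntimeWarning: Mean of empty slice.
  ret = um.true_divide(
```

```bash
python3 - <<'E'
from m import *
D={}
for n in("scene","top"):
    f=np.load(n+"0.npz");i,d=f["i"],f["d"];P=world(n,depth=d)
    hsv=cv2.cvtColor(i,cv2.COLOR_BGR2HSV).astype(int)
    X,Y,Z=P[...,0],P[...,1],P[...,2];ok=d>0
    off=-0.001 if n=="scene" else .005
    A=ok&(abs(X-.508)<.075)&(abs(Y-.308)<.075)
    for lo,hi in((.015,.045),(.024,.034),(.05,.096),(.098,.15)): box(P,A,lo+off,hi+off,f'{n} rack {lo}')
    v,u=np.mgrid[0:400,0:640]
    B=ok&(abs(X-.487)<.03)&(abs(Y-.06)<.03)&(Z>.17)&(Z<.225)
    dark=B&(hsv[...,2]<70); print(n,'ball px',np.argwhere(dark).mean(0),dark.sum()); box(P,dark,.1,.3,'ball')
    C=ok&(abs(X-.66)<.05)&(abs(Y-.03)<.06)&(hsv[...,2]<70); box(P,C,.17,.26,'clamp')
    R=(abs(X-.42)<.08)&(abs(Y+.13)<.08)&(i[...,2].astype(int)-i[...,1]>100)&(Z>.035); print('red px',np.argwhere(R).mean(0),R.sum()); box(P,R,.03,.08,'plunger')
    b=A&(Z>.08)&(i[...,0].astype(int)-i[...,2]>40);print('blue px',np.argwhere(b).mean(0),b.sum());box(P,b,.08,.16,'blue')
    print('ball ray', ray(n,*np.argwhere(dark).mean(0)[::-1],.2), 'blue ray',ray(n,*np.argwhere(b).mean(0)[::-1],.12),'red ray',ray(n,*np.argwhere(R).mean(0)[::-1],.05))
E
```

```text
scene rack 0.015 293 mean [0.5042 0.3059 0.0255] rect [506.9 308.4] [ 53.1 102.3] 18.7 z [0.015  0.026  0.0349]
scene rack 0.024 200 mean [0.5074 0.3079 0.0273] rect [506.5 308.2] [ 51.6 102.3] 18.9 z [0.0233 0.0271 0.0323]
scene rack 0.05 45 mean [0.5105 0.3028 0.0751] rect [509.2 308. ] [11.4 96.7] 23.8 z [0.0527 0.0745 0.0942]
scene rack 0.098 105 mean [0.5061 0.3056 0.1199] rect [505.6 306.7] [16.3 33.3] 32.6 z [0.0992 0.1198 0.1394]
scene ball px [180.44444444 318.        ] 9
ball 9 mean [0.4911 0.0577 0.2013] rect [491.6  61.8] [15.3  9. ] 90.0 z [0.193  0.2021 0.2087]
clamp 125 mean [0.6576 0.0145 0.2011] rect [669.3  17.7] [70.3 45. ] 33.0 z [0.1816 0.2021 0.2158]
red px [257.89333333 354.41333333] 75
plunger 75 mean [ 0.4244 -0.1333  0.0494] rect [ 426.9 -130.7] [32.7 30. ] 59.5 z [0.0443 0.0496 0.0541]
blue px [171.6746988  265.93975904] 83
blue 83 mean [0.5066 0.3045 0.1227] rect [506.  306.1] [16.3 31.8] 32.6 z [0.1022 0.1237 0.1395]
ball ray [0.49249126 0.05892741 0.2       ] blue ray [0.50937176 0.30769508 0.12      ] red ray [ 0.42382043 -0.13367291  0.05      ]
top ra
[... 353 characters left out ...]
 0.1315] rect [509.5 309.2] [13.  32.1] 15.1 z [0.1057 0.1376 0.1426]
top ball px [nan nan] 0
ball few 0
clamp 23 mean [0.6522 0.0266 0.21  ] rect [668.9  34.2] [57.3 14.6] 28.0 z [0.204  0.2094 0.2192]
red px [242.88888889 385.20634921] 63
plunger 63 mean [ 0.4277 -0.1281  0.0531] rect [ 427.4 -127.5] [25.4 25.9] 0.1 z [0.048  0.0531 0.0581]
blue px [213.8 241.5] 40
blue 40 mean [0.5101 0.3079 0.1388] rect [510.4 307.9] [10.1 28.4] 17.8 z [0.1293 0.1399 0.1428]
ball ray [nan nan nan] blue ray [0.51316384 0.31198054 0.12      ] red ray [ 0.42792486 -0.12853586  0.05      ]<stdin>:12: RuntimeWarning: Mean of empty slice.
  ret = um.true_divide(
<stdin>:16: RuntimeWarning: Mean of empty slice.
```

arm_command(
  targets="1 0 0 0 0 0 -0.96; 1 0 0 0 0 0 -0.96; 1 0 0 0 0 0 -0.96; 1 0 0 0 0 0 -0.96; 1 0 0 0 0 0 -0.96; 1 0 0 0 0 0 -0.96; 1 0 0 0 0 0 -0.96; 1 0 0 0 0 0 -0.96; 1 0 0 0 0 0 -0.96; 1 0 0 0 0 0 -0.96",
)

```text
clock: 0.93
eef_pos: [0.1873, 0.5435, 0.2309]
tcp_rot: [-0.17, 0.985, -0.0, -0.0]
force: [-0.1, -0.2, 0.6]
width: 0.0851
grip_force: 0.0
```

arm_command(
  targets="1 0 0 0 0 -0.94 0; 1 0 0 0 0 -0.94 0; 1 0 0 0 0 -0.94 0; 1 0 0 0 0 -0.94 0; 1 0 0 0 0 0 0",
)

```text
clock: 1.35
eef_pos: [0.1861, 0.5432, 0.231]
tcp_rot: [-0.168, 0.977, 0.022, 0.13]
force: [0.1, -1.0, -0.3]
width: 0.0854
grip_force: 0.0
```

```bash
cat >> h.py <<'E'
from scipy.spatial.transform import Rotation as Ro
def go(p=None,yaw=None,tilt=15):
    "print shift to TCP p (world) in tool axes /200mm, and rotvec/4deg to object yaw (tool y at yaw+90, z tilted to object +x)"
    o=r.get_obs();R=Ro.from_quat(o["tcp_rot"]);pos=np.array(o["eef_pos"])
    print('t',round(float(o["clock"]),2),'pos',pos.round(4),'F',np.round(o["force"],1),'w',round(float(o["width"]),4),'q',np.round(o["q"],2))
    y=R.as_matrix()[:,1];z=R.as_matrix()[:,2];print('yaw',np.degrees(np.arctan2(y[1],y[0])).round(2)-90,'z',z.round(3))
    if p is not None: print('shift/200',(R.inv().apply(np.array(p)-pos)/.2).round(3))
    if yaw is not None:
        T=Ro.from_euler('z',yaw,degrees=True)*Ro.from_matrix([[-1,0,0],[0,1,0],[0,0,-1]])*Ro.from_euler('y',-tilt,degrees=True)
        print('turn/4deg',((R.inv()*T).as_rotvec(degrees=True)/4).round(2))
        return T
def tcp_for(bottom,yaw,tilt,h=.128):
    "TCP for grasp point at height h over the rack underside centre"
    c=np.radians(yaw);t=np.radians(tilt)
    return np.array(bottom)+[0,0,h]+.019*np.array([np.sin(t)*np.cos(c),np.sin(t)*np.sin(c),-np.cos(t)])
E
python3 - <<'E'
from h import *
g=tcp_for([.5085,.308,0],19.5,15);print(g)
go(g+[0,0,.07],19.5)
E
```

```text
[0.5131355  0.30964152 0.10964741]
t 1.35 pos [0.1861 0.5432 0.231 ] F [ 0.1 -1.  -0.3] w 0.0854 q [ 1.22  0.05  1.57 -0.21  1.35 -0.66]
yaw 19.480000000000004 z [ 0.247  0.087 -0.965]
shift/200 [-1.044 -1.646  0.55 ]
turn/4deg [-0.01  0.05 -0.  ]
```

arm_command(
  targets="1 -0.094 -0.148 0.05 0 0 0; 1 -0.094 -0.148 0.05 0 0 0; 1 -0.094 -0.148 0.05 0 0 0; 1 -0.094 -0.148 0.05 0 0 0; 1 -0.094 -0.148 0.05 0 0 0; 1 -0.094 -0.148 0.05 0 0 0; 1 -0.094 -0.148 0.05 0 0 0; 1 -0.094 -0.148 0.05 0 0 0; 1 -0.094 -0.148 0.05 0 0 0; 1 -0.094 -0.148 0.05 0 0 0",
)

```text
clock: 2.18
eef_pos: [0.4828, 0.3318, 0.1832]
tcp_rot: [-0.167, 0.977, 0.022, 0.128]
force: [-0.9, 0.9, 0.3]
width: 0.0852
grip_force: 0.0
```

arm_command(
  targets="1 -0.05 -0.08 0.025 0 0 0; 1 -0.05 -0.08 0.025 0 0 0; 1 0 0 0 0 0 0; 1 0 0 0 0 0 0",
)

```text
clock: 2.52
eef_pos: [0.5132, 0.3096, 0.1785]
tcp_rot: [-0.166, 0.978, 0.022, 0.128]
force: [-0.7, -0.9, 0.2]
width: 0.0855
grip_force: 0.0
```

```bash
python3 - <<'E'
from h import *
g=tcp_for([.5085,.308,0],19.5,15)
go(g,19.5)
i,d=r.camera("scene");cv2.imwrite("pics/s2.png",cv2.resize(i[60:260,180:400],(660,600),interpolation=cv2.INTER_CUBIC))
E
```

```text
t 2.52 pos [0.5132 0.3096 0.1785] F [-0.7 -0.9  0.2] w 0.0855 q [ 0.43  0.06  1.66 -0.02  1.16 -1.47]
yaw 19.28 z [ 0.243  0.086 -0.966]
shift/200 [0.089 0.    0.333]
turn/4deg [-0.   -0.02 -0.06]
```

View pics/s2.png

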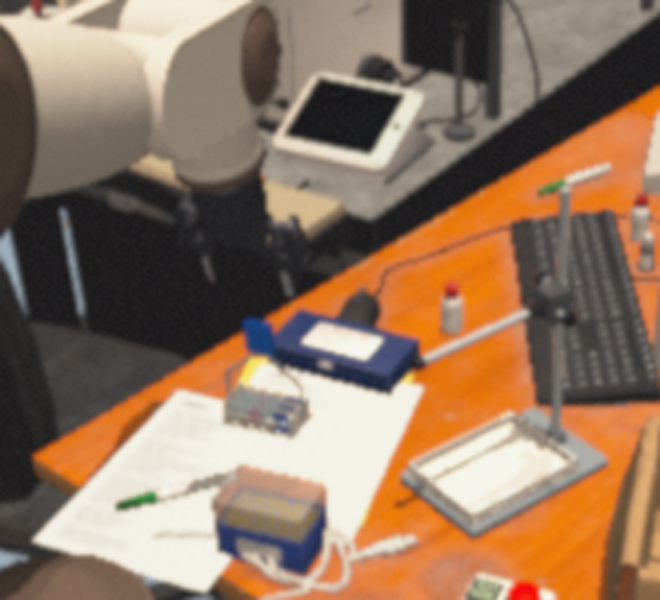

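The open fingers (tips near (210,275) and (290,290)) straddle the blue grip at (258,337), so I'm going straight down onto it.

arm_command(
  targets="1 0.022 0 0.083 0 0 0; 1 0.022 0 0.083 0 0 0; 1 0.022 0 0.083 0 0 0; 1 0.022 0 0.083 0 0 0; 1 0 0 0 0 0 0; 1 0 0 0 0 0 0",
)

```text
clock: 3.07
eef_pos: [0.512, 0.311, 0.1102]
tcp_rot: [-0.167, 0.977, 0.022, 0.128]
force: [0.2, 0.9, 0.8]
width: 0.0852
grip_force: 0.0
```

arm_command(
  targets="-1 0 0 0 0 0 0; -1 0 0 0 0 0 0; -1 0 0 0 0 0 0; -1 0 0 0 0 0 0; -1 0 0 0 0 0 0; -1 0 0 0 0 0 0; -1 0 0 0 0 0 0; -1 0 0 0 0 0 0",
)

```text
clock: 3.73
eef_pos: [0.5131, 0.3108, 0.1112]
tcp_rot: [-0.167, 0.977, 0.022, 0.13]
force: [-2.3, 1.6, 6.6]
width: 0.0331
grip_force: 59.8
```

arm_command(
  targets="-1 -0.01 0 -0.04 0 0 0; -1 -0.025 0 -0.09 0 0 0; -1 -0.027 0 -0.1 0 0 0; -1 -0.027 0 -0.1 0 0 0; -1 -0.027 0 -0.1 0 0 0; -1 -0.027 0 -0.1 0 0 0; -1 -0.025 0 -0.095 0 0 0; -1 0 0 0 0 0 0; -1 0 0 0 0 0 0; -1 0 0 0 0 0 0",
)

```text
clock: 4.57
eef_pos: [0.5125, 0.3102, 0.2391]
tcp_rot: [-0.167, 0.977, 0.022, 0.128]
force: [0.5, -0.2, -1.3]
width: 0.0327
grip_force: 59.9
```

```bash
python3 - <<'E'
from m import *
yaw=-11.7;c=np.radians(yaw);ux=np.array([np.cos(c),np.sin(c),0])
post=np.array([.6815,.0195,0]);S=post-.075*ux;print('stand',S,'home',S+.024*ux)
g=tcp_for(S-.185*ux+[0,0,.128],yaw,15);print('pre-insert',g)
go(g,yaw)
for n in("scene","top"):
    i,d=r.camera(n);np.savez(n+"1.npz",i=i,d=d)
    P=world(n,depth=d);X,Y,Z=[P[...,k] for k in range(3)];A=(d>0)&(abs(X-.508)<.09)&(abs(Y-.308)<.09)
    off=-.001 if n=="scene" else .005
    for lo,hi in((.11,.185),(.14,.175),(.185,.22)):box(P,A,lo+off,hi+off,n)
E
```

```text
stand [0.60805829 0.03470905 0.        ] home [0.63155964 0.02984215 0.        ]
pre-insert [0.43171746 0.07122748 0.23764741]
t 4.57 pos [0.5125 0.3102 0.2391] F [ 0.5 -0.2 -1.3] w 0.0327 q [ 0.43  0.03  1.57 -0.02  1.28 -1.48]
yaw 19.379999999999995 z [ 0.244  0.086 -0.966]
shift/200 [ 0.753 -0.993 -0.194]
turn/4deg [ 2.01 -0.01  7.51]
scene 452 mean [0.5019 0.302  0.1482] rect [507.8 306.7] [ 55.1 100.4] 18.9 z [0.1263 0.1514 0.1733]
scene 330 mean [0.5037 0.3044 0.1531] rect [508.2 306.8] [ 54.4 100.4] 18.9 z [0.1397 0.1539 0.1659]
scene 44 mean [0.5087 0.3051 0.2022] rect [506.2 306.8] [ 14.1 100.5] 17.1 z [0.1845 0.2032 0.2166]
top 50 mean [0.5125 0.267  0.1509] rect [522.7 269.4] [48.4 15.2] 5.9 z [0.1319 0.1532 0.1762]
top 30 mean [0.5125 0.2658 0.1584] rect [513.  267.3] [28.4 12. ] 9.1 z [0.1483 0.1589 0.1698]
top few 0
```

arm_command(
  targets="-1 0 0 0 0.25 0 0.94; -1 0 0 0 0.25 0 0.94; -1 0 0 0 0.25 0 0.94; -1 0 0 0 0.25 0 0.94; -1 0 0 0 0.25 0 0.94; -1 0 0 0 0.25 0 0.94; -1 0 0 0 0.25 0 0.94; -1 0 0 0 0.25 0 0.94; -1 0 0 0 0 0 0",
)

```text
clock: 5.42
eef_pos: [0.5126, 0.3106, 0.2387]
tcp_rot: [0.103, 0.986, -0.013, 0.129]
force: [0.9, -0.3, -1.2]
width: 0.0327
grip_force: 59.8
```

```bash
python3 - <<'E'
from m import *
go([.4317,.18,.2376],-11.7); go([.4317,.0712,.2376])
E
```

```text
t 5.42 pos [0.5126 0.3106 0.2387] F [ 0.9 -0.3 -1.2] w 0.0327 q [ 0.51  0.08  1.52 -0.17  1.34 -0.83]
yaw -11.909999999999997 z [ 0.252 -0.053 -0.966]
shift/200 [ 0.253 -0.723 -0.062]
turn/4deg [-0.01 -0.01 -0.05]
t 5.42 pos [0.5126 0.3106 0.2387] F [ 0.9 -0.3 -1.2] w 0.0327 q [ 0.51  0.08  1.52 -0.17  1.34 -0.83]
yaw -11.909999999999997 z [ 0.252 -0.053 -0.966]
shift/200 [ 0.145 -1.255 -0.033]
```

arm_command(
  targets="-1 0.03 -0.085 -0.007 0 0 0; -1 0.05 -0.14 -0.012 0 0 0; -1 0.05 -0.14 -0.012 0 0 0; -1 0.05 -0.14 -0.012 0 0 0; -1 0.05 -0.14 -0.012 0 0 0; -1 0.02 -0.08 -0.007 0 0 0; -1 -0.027 -0.13 0.007 0 0 0; -1 -0.027 -0.14 0.007 0 0 0; -1 -0.027 -0.14 0.007 0 0 0; -1 -0.027 -0.08 0.007 0 0 0",
)

```text
clock: 6.25
eef_pos: [0.4342, 0.0765, 0.2383]
tcp_rot: [0.1, 0.986, -0.013, 0.13]
force: [0.8, 0.0, -1.0]
width: 0.0326
grip_force: 60.4
```

arm_command(
  targets="-1 0 -0.04 0 0 0 0; -1 0 0 0 0 0 0; -1 0 0 0 0 0 0; -1 0 0 0 0 0 0",
)

```text
clock: 6.58
eef_pos: [0.4331, 0.0714, 0.2385]
tcp_rot: [0.101, 0.986, -0.013, 0.13]
force: [0.2, 0.8, -0.9]
width: 0.0333
grip_force: 60.4
```

```bash
python3 - <<'E'
from m import *
go([.4317,.0712,.2376],-11.7)
for n in("scene","top"):
    i,d=r.camera(n);np.savez(n+"2.npz",i=i,d=d)
    P=world(n,depth=d);X,Y,Z=[P[...,k] for k in range(3)]
    A=(d>0)&(abs(X-.43)<.08)&(abs(Y-.08)<.09); off=-.001 if n=="scene" else .005
    for lo,hi in((.12,.18),(.148,.168),(.185,.22)):box(P,A&(X<.475),lo+off,hi+off,n)
    if n=="scene": cv2.imwrite("pics/s3.png",cv2.resize(i[110:260,250:400],(600,600),interpolation=cv2.INTER_CUBIC))
    else: cv2.imwrite("pics/t3.png",cv2.resize(i[130:250,260:380],(600,600),interpolation=cv2.INTER_CUBIC))
E
```

```text
t 6.58 pos [0.4331 0.0714 0.2385] F [ 0.2  0.8 -0.9] w 0.0333 q [ 0.03 -0.31  1.87 -0.06  1.33 -1.33]
yaw -11.670000000000002 z [ 0.254 -0.051 -0.966]
shift/200 [ 0.008 -0.002  0.003]
turn/4deg [0.02 0.   0.  ]
scene 538 mean [0.4227 0.0655 0.1478] rect [428.4  71.1] [100.6  52.9] 78.9 z [0.1259 0.1514 0.1612]
scene 350 mean [0.4265 0.0697 0.1539] rect [428.4  71.1] [100.6  52.9] 78.9 z [0.1477 0.1537 0.1608]
scene 42 mean [0.4269 0.0602 0.2015] rect [430.3  70.4] [94.5  7.4] 78.7 z [0.1855 0.2022 0.2171]
top 5 mean [0.4531 0.0592 0.1539] rect [456.4  75. ] [73.5  2.6] 78.0 z [0.1503 0.1509 0.1636]
top few 2
top few 0
```

View pics/s3.png

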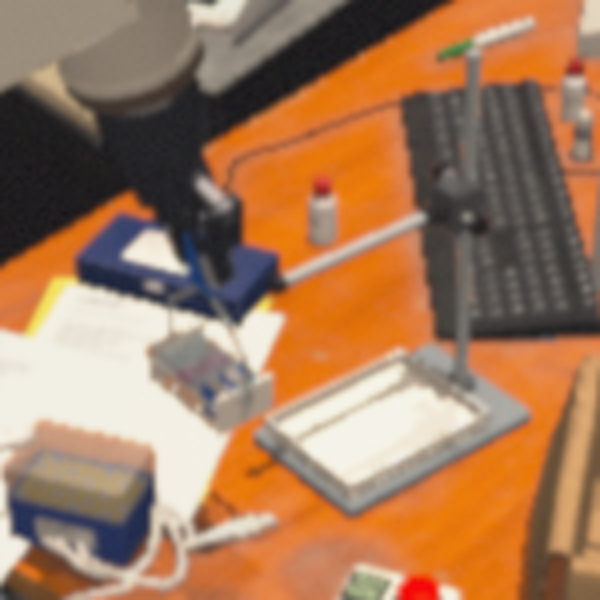

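The rack is held level with its bail facing the rod. In the crop, the ball is at about (281,283) and the rod runs to the clamp at (425,217). I'll measure the rod's centre line by casting rays onto z=0.2.

```bash
python3 - <<'E'
from m import *
for n in("scene","top"):
    f=np.load(n+"2.npz" if n=="scene" else n+"0.npz");i,d=f["i"],f["d"];P=world(n,depth=d);X,Y,Z=[P[...,k] for k in range(3)]
    off=-.001 if n=="scene" else .005
    A=(d>0)&(X>.5)&(X<.64)&(abs(Y-.035)<.045)&(abs(Z-.2-off)<.02)
    px=np.argwhere(A)[:,::-1].astype(np.float32)
    k=cv2.fitLine(px,cv2.DIST_HUBER,0,.01,.01).ravel();
    t=((px-k[2:])@k[:2]);e=[k[2:]+k[:2]*s for s in (t.min(),t.max())]
    w=[ray(n,*p,.2) for p in e];dd=w[1]-w[0];print(n,len(px),'px',np.round(e,1).tolist(),'line',np.round(w,4).tolist(),'yaw',np.degrees(np.arctan(dd[1]/dd[0])).round(2))
    if dd[0]<0: dd=-dd
    for x in(.49,.56,.63): print(x,(w[0][1]+(x-w[0][0])*dd[1]/dd[0]).round(4),end=' ')
    print()
print('ball scene',ray("scene",320.3,180.8,.2))
# top ball from t1 crop (358,271)/2.85+(200,120)
print('ball top',ray("top",200+358/2.85,120+271/2.85,.2+.005))
print('clamp front scene', ray("scene",250+425/4,110+218/4,.2))
E
```

```text
scene 140 px [[321.0, 180.0], [358.0, 163.10000610351562]] line [[0.4998, 0.0534, 0.2], [0.6444, 0.0241, 0.2]] yaw -11.46
0.49 0.0554 0.56 0.0412 0.63 0.027 
top 179 px [[324.8999938964844, 213.39999389648438], [334.8999938964844, 164.60000610351562]] line [[0.4995, 0.0588, 0.2], [0.6416, 0.0289, 0.2]] yaw -11.89
0.49 0.0608 0.56 0.0461 0.63 0.0314 
ball scene [0.49537361 0.05235802 0.2       ]
ball top [0.49383535 0.05670386 0.205     ]
clamp front scene [0.63429598 0.02338411 0.2       ]
```

View pics/t3.png

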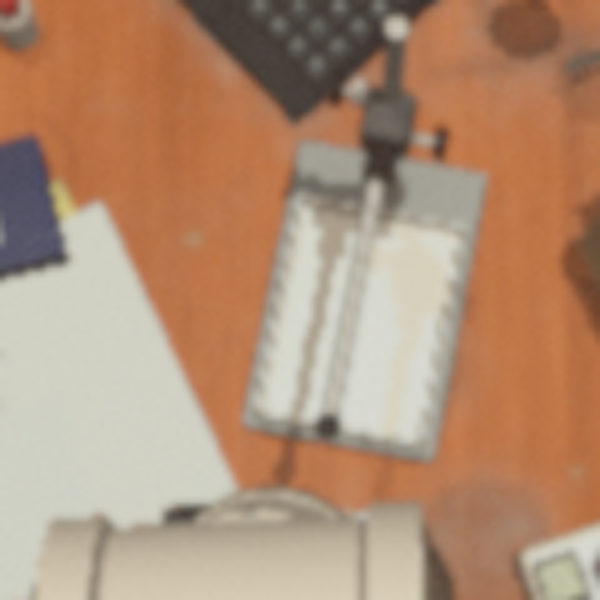

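arm_command(
  targets="-1 -0.06 -0.002 0.016 0 0 0; -1 -0.09 -0.002 0.024 0 0 0; -1 -0.09 -0.002 0.024 0 0 0; -1 -0.09 0 0.024 0 0 0; -1 -0.09 0 0.024 0 0 0; -1 -0.06 0 0.016 0 0 0; -1 0 0 0 0 0 0",
)

```text
clock: 7.27
eef_pos: [0.5318, 0.0496, 0.238]
tcp_rot: [0.101, 0.986, -0.013, 0.13]
force: [0.0, 0.1, -1.5]
width: 0.0331
grip_force: 60.5
```

```bash
python3 - <<'E'
from m import *
yaw=-11.7;c=np.radians(yaw);ux=np.array([np.cos(c),np.sin(c),0])
H=np.array([.632,.0288,.1265])
go(tcp_for(H-.018*ux,yaw,15),yaw)
i,d=r.camera("scene");np.savez("scene3.npz",i=i,d=d)
P=world("scene",depth=d);X,Y,Z=[P[...,k] for k in range(3)]
box(P,(d>0)&(abs(X-.53)<.06)&(abs(Y-.05)<.07),.118,.165,'rack')
cv2.imwrite("pics/s4.png",cv2.resize(i[110:260,270:420],(600,600),interpolation=cv2.INTER_CUBIC))
E
```

```text
t 7.27 pos [0.5318 0.0496 0.238 ] F [ 0.   0.1 -1.5] w 0.0331 q [-0.02 -0.1   1.7  -0.05  1.28 -1.38]
yaw -11.680000000000007 z [ 0.253 -0.051 -0.966]
shift/200 [-0.429 -0.001  0.124]
turn/4deg [ 0.02 -0.01  0.  ]
rack 478 mean [0.5199 0.0426 0.1463] rect [529.1  46. ] [98.  58.7] 76.5 z [0.1246 0.1504 0.1586]
```

View pics/s4.png

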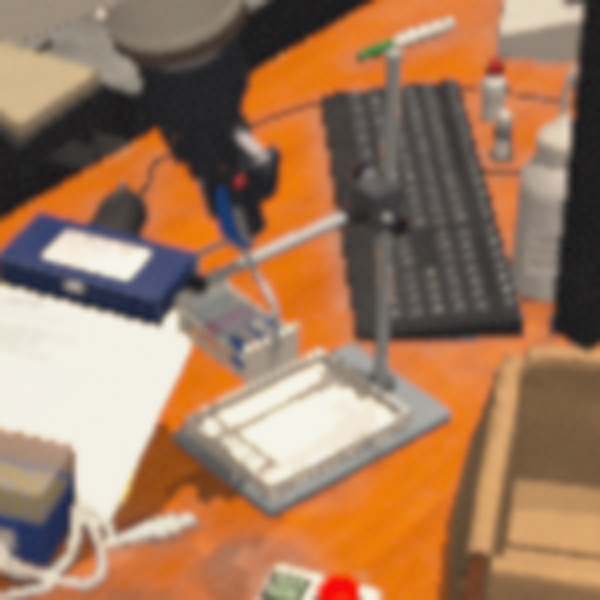

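arm_command(
  targets="-1 -0.06 0 0.016 0 0 0; -1 -0.09 0 0.025 0 0 0; -1 -0.09 0 0.025 0 0 0; -1 -0.09 0 0.025 0 0 0; -1 -0.06 0 0.02 0 0 0; -1 -0.03 0 0.008 0 0 0; -1 0 0 0 0 0 0; -1 0 0 0 0 0 0",
)

```text
clock: 7.98
eef_pos: [0.6151, 0.032, 0.2375]
tcp_rot: [0.101, 0.986, -0.013, 0.13]
force: [-0.3, -0.1, -1.4]
width: 0.0328
grip_force: 60.5
```

```bash
python3 - <<'E'
from m import *
yaw=-11.7;c=np.radians(yaw);ux=np.array([np.cos(c),np.sin(c),0])
H=np.array([.632,.0288,.0])
go(tcp_for(H-.018*ux,yaw,15)*[1,1,0]+[0,0,.2265],yaw)
E
```

```text
t 7.98 pos [0.6151 0.032  0.2375] F [-0.3 -0.1 -1.4] w 0.0328 q [-0.05  0.07  1.54 -0.04  1.28 -1.41]
yaw -11.709999999999994 z [ 0.253 -0.051 -0.966]
shift/200 [-0.006  0.001  0.058]
turn/4deg [ 0.02 -0.   -0.01]
```

arm_command(
  targets="-1 0.005 0 0.018 0 0 0; -1 0.005 0 0.018 0 0 0; -1 0.004 0 0.015 0 0 0; -1 0 0 0 0 0 0; -1 0 0 0 0 0 0",
)

```text
clock: 8.4
eef_pos: [0.6154, 0.0316, 0.2268]
tcp_rot: [0.101, 0.986, -0.013, 0.13]
force: [-0.1, 0.6, -1.5]
width: 0.033
grip_force: 60.5
```

arm_command(
  targets="-1 0.0013 0 0.005 0 0 0; -1 0 0 0 0 0 0; -1 0 0 0 0 0 0",
)

```text
clock: 8.65
eef_pos: [0.6157, 0.0315, 0.226]
tcp_rot: [0.101, 0.986, -0.013, 0.13]
force: [-0.0, 0.2, -1.2]
width: 0.0332
grip_force: 60.5
```

arm_command(
  targets="-1 0.0013 0 0.005 0 0 0; -1 0 0 0 0 0 0; -1 0 0 0 0 0 0",
)

```text
clock: 8.9
eef_pos: [0.6157, 0.0315, 0.2249]
tcp_rot: [0.101, 0.986, -0.013, 0.13]
force: [0.1, -0.0, -1.3]
width: 0.0326
grip_force: 60.5
```

arm_command(
  targets="-1 0.0013 0 0.005 0 0 0; -1 0 0 0 0 0 0; -1 0 0 0 0 0 0",
)

```text
clock: 9.15
eef_pos: [0.6157, 0.0315, 0.2238]
tcp_rot: [0.101, 0.986, -0.013, 0.13]
force: [-0.8, -0.6, -2.6]
width: 0.033
grip_force: 60.5
```

arm_command(
  targets="-1 0.0013 0 0.005 0 0 0; -1 0 0 0 0 0 0; -1 0 0 0 0 0 0",
)

```text
clock: 9.4
eef_pos: [0.6158, 0.0315, 0.2231]
tcp_rot: [0.101, 0.986, -0.013, 0.13]
force: [-0.4, 0.6, -0.3]
width: 0.0325
grip_force: 60.9
```

arm_command(
  targets="-1 0.0013 0 0.005 0 0 0; -1 0 0 0 0 0 0; -1 0 0 0 0 0 0",
)

```text
clock: 9.65
eef_pos: [0.616, 0.0315, 0.2226]
tcp_rot: [0.101, 0.986, -0.013, 0.131]
force: [-0.8, 0.0, 6.3]
width: 0.0325
grip_force: 61.6
```

arm_command(
  targets="-1 -0.0007 0 -0.0025 0 0 0; -1 -0.02 0 0.0052 0 0 0; -1 -0.02 0 0.0052 0 0 0; -1 -0.015 0 0.004 0 0 0; -1 0 0 0 0 0 0; -1 0 0 0 0 0 0",
)

```text
clock: 10.15
eef_pos: [0.6277, 0.0291, 0.2227]
tcp_rot: [0.101, 0.986, -0.013, 0.131]
force: [3.8, 1.8, 5.2]
width: 0.0333
grip_force: 61.0
```

arm_command(
  targets="-1 -0.01 0 0.0026 0 0 0; -1 0 0 0 0 0 0; -1 0 0 0 0 0 0",
)

```text
clock: 10.4
eef_pos: [0.6294, 0.0288, 0.2227]
tcp_rot: [0.101, 0.986, -0.013, 0.131]
force: [3.3, 1.7, 4.6]
width: 0.0328
grip_force: 61.3
```

arm_command(
  targets="-1 -0.007 0 0.0018 0 0 0; -1 0 0 0 0 0 0; -1 0 0 0 0 0 0",
)

```text
clock: 10.65
eef_pos: [0.6306, 0.0286, 0.2227]
tcp_rot: [0.101, 0.986, -0.013, 0.13]
force: [2.0, 1.6, 5.2]
width: 0.0329
grip_force: 61.4
```

arm_command(
  targets="-1 -0.007 0 0.0018 0 0 0; -1 0 0 0 0 0 0; -1 0 0 0 0 0 0",
)

```text
clock: 10.9
eef_pos: [0.632, 0.0283, 0.2227]
tcp_rot: [0.101, 0.986, -0.013, 0.13]
force: [3.8, 2.1, 5.0]
width: 0.0332
grip_force: 61.3
```

arm_command(
  targets="-1 -0.0074 0 0.0008 0 0 0; -1 0 0 0 0 0 0; -1 0 0 0 0 0 0",
)

```text
clock: 11.15
eef_pos: [0.6334, 0.0279, 0.2227]
tcp_rot: [0.101, 0.986, -0.013, 0.13]
force: [2.3, 0.7, 3.7]
width: 0.0332
grip_force: 61.2
```

arm_command(
  targets="-1 -0.007 0 0.0018 0 0 0; -1 0 0 0 0 0 0; -1 0 0 0 0 0 0",
)

```text
clock: 11.4
eef_pos: [0.6347, 0.0276, 0.2228]
tcp_rot: [0.101, 0.986, -0.013, 0.13]
force: [3.6, 1.9, 4.6]
width: 0.0331
grip_force: 61.3
```

arm_command(
  targets="-1 -0.007 0 0.0018 0 0 0; -1 0 0 0 0 0 0; -1 0 0 0 0 0 0",
)

```text
clock: 11.65
eef_pos: [0.6355, 0.0275, 0.2227]
tcp_rot: [0.101, 0.986, -0.013, 0.129]
force: [-4.8, 2.8, 7.2]
width: 0.0331
grip_force: 61.9
```

arm_command(
  targets="-1 -0.007 0 0.0018 0 0 0; -1 0 0 0 0 0 0; -1 0 0 0 0 0 0",
)

```text
clock: 11.9
eef_pos: [0.6361, 0.0274, 0.2226]
tcp_rot: [0.101, 0.986, -0.013, 0.129]
force: [-14.4, 4.4, 12.2]
width: 0.0328
grip_force: 62.6
```

arm_command(
  targets="-1 0.003 0 -0.0035 0 0 0; -1 0 0 0 0 0 0; -1 0 0 0 0 0 0",
)

```text
clock: 12.15
eef_pos: [0.6358, 0.0274, 0.2227]
tcp_rot: [0.101, 0.986, -0.013, 0.129]
force: [-6.8, 4.2, 5.2]
width: 0.0328
grip_force: 61.3
```

```bash
python3 - <<'E'
from m import *
go()
i,d=r.camera("scene");np.savez("scene5.npz",i=i,d=d)
P=world("scene",depth=d);X,Y,Z=[P[...,k] for k in range(3)]
box(P,(d>0)&(abs(X-.62)<.07)&(abs(Y-.03)<.07),.105,.15,'rack')
cv2.imwrite("pics/s5.png",cv2.resize(i[110:230,300:420],(600,600),interpolation=cv2.INTER_CUBIC))
E
```

```text
t 12.15 pos [0.6358 0.0274 0.2227] F [-6.8  4.2  5.2] w 0.0328 q [-0.06  0.12  1.51 -0.04  1.25 -1.42]
yaw -11.730000000000004 z [ 0.252 -0.051 -0.966]
rack 494 mean [0.6259 0.022  0.1316] rect [645.1  23.4] [99.7 86.7] 76.8 z [0.1104 0.1355 0.1457]
```

View pics/s5.png

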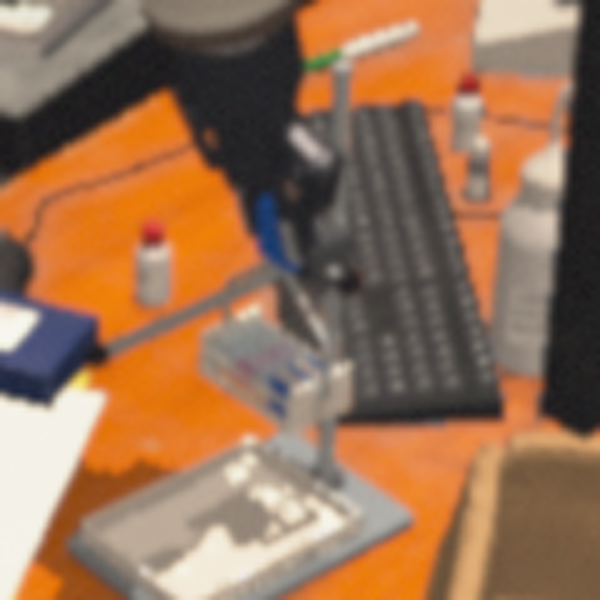

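The bail sits on the rod right at the collar (around (285,270)) with the rack level below it. I'll ease the side load, then release.

arm_command(
  targets="-1 0.001 0.004 -0.001 0 0 0; -1 0 0 0 0 0 0; -1 0 0 0 0 0 0",
)

```text
clock: 12.45
eef_pos: [0.6357, 0.0278, 0.2227]
tcp_rot: [0.101, 0.986, -0.013, 0.129]
force: [-5.7, 0.7, 3.2]
width: 0.0331
grip_force: 61.2
```

arm_command(
  targets="-1 0 0.004 0 0 0 0; -1 0 0 0 0 0 0; -1 0 0 0 0 0 0",
)

```text
clock: 12.7
eef_pos: [0.6359, 0.0285, 0.2226]
tcp_rot: [0.101, 0.986, -0.013, 0.129]
force: [-5.4, -0.2, 3.7]
width: 0.033
grip_force: 61.2
```

Now release gradually, opening only part way.

arm_command(
  targets="-0.15 0 0 0 0 0 0; -0.1 0 0 0 0 0 0; 0 0 0 0 0 0 0; 0.1 0 0 0 0 0 0; 0.2 0 0 0 0 0 0; 0.3 0 0 0 0 0 0; 0.3 0 0 0 0 0 0; 0.3 0 0 0 0 0 0",
)

```text
clock: 13.37
eef_pos: [0.6367, 0.0288, 0.2234]
tcp_rot: [0.101, 0.986, -0.013, 0.13]
force: [-0.2, 0.5, -0.1]
width: 0.0554
grip_force: 0.0
```

```bash
cat > rk.py <<'E'
from m import *
def rack(tag):
    i,d=r.camera("scene");np.savez(tag+".npz",i=i,d=d)
    P=world("scene",depth=d);X,Y,Z=[P[...,k] for k in range(3)]
    A=(d>0)&(abs(X-.62)<.06)&(abs(Y-.03)<.065)
    box(P,A&(X<.672),.135,.15,'slide tops');box(P,A&(X<.672),.108,.15,'rack')
    q=P[A&(X<.672)&(Z>.134)&(Z<.152)];c=q.mean(0);n=np.linalg.svd(q-c)[2][2];print('normal',(n*np.sign(n[2])).round(3))
    hsv=cv2.cvtColor(i,cv2.COLOR_BGR2HSV);b=A&(Z>.19)&(i[...,0].astype(int)-i[...,2]>40);box(P,b,.19,.27,'grip')
E
python3 -c "
from rk import *
go();rack('scene6')"
```

```text
t 13.37 pos [0.6367 0.0288 0.2234] F [-0.2  0.5 -0.1] w 0.0554 q [-0.06  0.12  1.51 -0.04  1.25 -1.42]
yaw -11.739999999999995 z [ 0.254 -0.052 -0.966]
slide tops 258 mean [0.6304 0.0311 0.1393] rect [637.8  26.2] [100.7  70.2] 79.3 z [0.1352 0.1391 0.1462]
rack 464 mean [0.6243 0.0259 0.1318] rect [637.8  26.2] [100.7  70.2] 79.3 z [0.1103 0.1358 0.1447]
normal [-0.029 -0.01   1.   ]
grip 72 mean [0.6253 0.0226 0.2356] rect [625.1  17.9] [53.7 16.9] 57.6 z [0.2139 0.2359 0.2665]
```

arm_command(
  targets="0.3 0 0 -0.03 0 0 0; 0.3 0 0 -0.06 0 0 0; 0.3 0 0 -0.1 0 0 0; 0.3 0 0 -0.15 0 0 0; 0.3 0 0 -0.15 0 0 0; 0.3 0 0 -0.15 0 0 0; 0.3 0 0 0 0 0 0; 0.3 0 0 0 0 0 0; 0.3 0 0 0 0 0 0",
)

```text
clock: 14.17
eef_pos: [0.604, 0.0354, 0.3473]
tcp_rot: [0.101, 0.986, -0.013, 0.13]
force: [0.4, 1.1, -0.2]
width: 0.0554
grip_force: 0.0
```

```bash
python3 -c "
from rk import *
go();rack('scene7')
i=np.load('scene7.npz')['i']
cv2.imwrite('pics/s7.png',cv2.resize(i[110:270,290:420],(487,600),interpolation=cv2.INTER_CUBIC))"
```

```text
t 14.17 pos [0.604  0.0354 0.3473] F [ 0.4  1.1 -0.2] w 0.0554 q [-0.05  0.03  1.36 -0.04  1.49 -1.42]
yaw -11.730000000000004 z [ 0.254 -0.052 -0.966]
slide tops 247 mean [0.6305 0.0318 0.1396] rect [629.7  29.1] [99.2 56.2] 80.5 z [0.1353 0.1396 0.1467]
rack 467 mean [0.6245 0.0265 0.1316] rect [631.   29.7] [100.5  58.6] 82.5 z [0.1106 0.1356 0.1452]
normal [-0.011 -0.018  1.   ]
grip 91 mean [0.6285 0.0207 0.2332] rect [644.7  32.8] [69.6 25.1] 35.2 z [0.2123 0.234  0.2498]
```

View pics/s7.png

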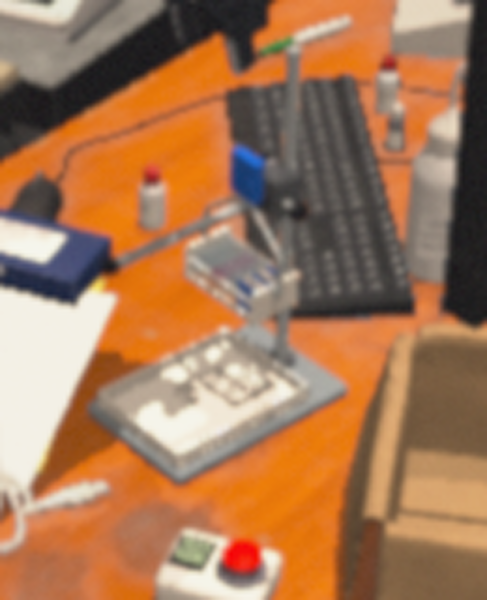

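The rack hangs upright from the rod, against the collar at about (268,195), with the gripper clear. Next is the timer.

arm_command(
  targets="0.3 0.1 -0.05 0 0 0 0; 0.3 0.13 -0.08 0 0 0 0; -1 0.13 -0.1 0 0 0 0; -1 0.1 -0.1 0 0 0.94 0; -1 0.05 -0.1 0 0 0.94 0; -1 0 -0.1 0 0 0.94 0; -1 0 -0.08 0 0 0.94 0; -1 0 0 0 0 0 0; -1 0 0 0 0 0 0",
)

```text
clock: 14.97
eef_pos: [0.483, -0.0647, 0.3197]
tcp_rot: [0.103, 0.995, 0.001, -0.001]
force: [-0.2, 0.9, 0.2]
width: -0.0001
grip_force: 0.0
```

```bash
python3 -c "
from rk import *
go([.4265,-.131,.08],-11.7,0)"
```

```text
t 14.97 pos [ 0.483  -0.0647  0.3197] F [-0.2  0.9  0.2] w -0.0001 q [-0.29 -0.05  1.47  0.    1.72 -1.66]
yaw -11.829999999999998 z [-0.002  0.002 -1.   ]
shift/200 [ 0.206 -0.384  1.199]
turn/4deg [ 0.02 -0.04 -0.03]
```

arm_command(
  targets="-1 0.05 -0.09 0.1 0 0 0; -1 0.05 -0.1 0.12 0 0 0; -1 0.05 -0.1 0.12 0 0 0; -1 0.056 -0.094 0.12 0 0 0; -1 0 0 0.18 0 0 0; -1 0 0 0.18 0 0 0; -1 0 0 0.18 0 0 0; -1 0 0 0.12 0 0 0; -1 0 0 0.079 0 0 0; -1 0 0 0 0 0 0",
)

```text
clock: 15.8
eef_pos: [0.4251, -0.1289, 0.078]
tcp_rot: [0.102, 0.995, 0.001, -0.002]
force: [-0.5, 0.8, 0.2]
width: 0.0002
grip_force: 0.0
```

```bash
python3 -c "
from rk import *
go([.4265,-.131,.057])
i,d=r.camera('scene');cv2.imwrite('pics/s8.png',cv2.resize(i[180:320,290:430],(600,600),interpolation=cv2.INTER_CUBIC))"
```

```text
t 15.8 pos [ 0.4251 -0.1289  0.078 ] F [-0.5  0.8  0.2] w 0.0002 q [-0.47 -0.01  1.93  0.    1.23 -1.84]
yaw -11.700000000000003 z [-0.004  0.003 -1.   ]
shift/200 [-0.009 -0.009  0.105]
```

View pics/s8.png

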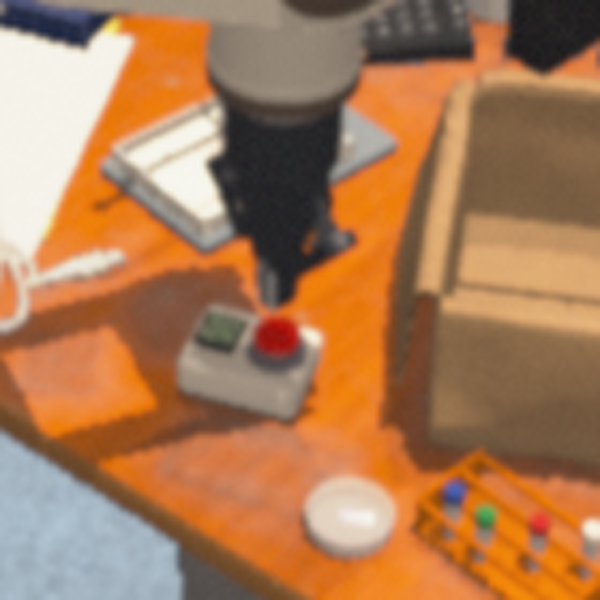

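The closed fingertips at (275,300) are directly above the plunger at (277,335).

arm_command(
  targets="-1 -0.004 -0.009 0.05 0 0 0; -1 -0.005 0 0.055 0 0 0; -1 0 0 0 0 0 0; -1 0 0 0 0 0 0",
)

```text
clock: 16.18
eef_pos: [0.4285, -0.1326, 0.0607]
tcp_rot: [0.102, 0.995, 0.001, 0.0]
force: [-0.5, 0.4, -0.1]
width: -0.0001
grip_force: 0.0
```

arm_command(
  targets="-1 0 0 0.015 0 0 0; -1 0 0 0.015 0 0 0; -1 0 0 0 0 0 0; -1 0 0 0 0 0 0",
)

```text
clock: 16.52
eef_pos: [0.4282, -0.1326, 0.0543]
tcp_rot: [0.102, 0.995, 0.001, -0.0]
force: [0.3, 0.0, -0.7]
width: 0.0002
grip_force: 0.0
```

arm_command(
  targets="-1 0 0 0.015 0 0 0; -1 0 0 0.01 0 0 0; -1 0 0 0 0 0 0; -1 0 0 0 0 0 0",
)

```text
clock: 16.85
eef_pos: [0.4284, -0.1326, 0.0494]
tcp_rot: [0.102, 0.995, 0.001, 0.0]
force: [0.0, -0.4, 3.0]
width: -0.0002
grip_force: 2.0
```

arm_command(
  targets="-1 0 0 0.01 0 0 0; -1 0 0 0.007 0 0 0; -1 0 0 0 0 0 0; -1 0 0 0 0 0 0",
)

```text
clock: 17.18
eef_pos: [0.4284, -0.1326, 0.0459]
tcp_rot: [0.102, 0.995, 0.001, 0.0]
force: [0.8, 0.2, 6.4]
width: -0.0
grip_force: 2.8
```

arm_command(
  targets="-1 0 0 0.006 0 0 0; -1 0 0 0 0 0 0; -1 0 0 0 0 0 0",
)

```text
clock: 17.43
eef_pos: [0.4285, -0.1327, 0.0454]
tcp_rot: [0.102, 0.995, 0.0, 0.0]
force: [-4.5, 2.6, 20.4]
width: 0.0003
grip_force: 10.2
```

The plunger is at its stop: force jumped to 20 N at z≈0.0455. Lifting off.

arm_command(
  targets="-1 0 0 -0.02 0 0 0; -1 0 0 -0.05 0 0 0; -1 0 0 -0.1 0 0 0; -1 0 0 -0.15 0 0 0; -1 0 0 -0.15 0 0 0; -1 0 0 -0.15 0 0 0; -1 0 0 -0.15 0 0 0; -1 0 0 0 0 0 0; -1 0 0 0 0 0 0; -1 0 0 0 0 0 0",
)

```text
clock: 18.27
eef_pos: [0.4279, -0.1326, 0.1981]
tcp_rot: [0.102, 0.995, 0.001, -0.001]
force: [-0.6, 0.3, -0.6]
width: -0.0001
grip_force: 0.0
```

```bash
python3 -c "
from rk import *
go();rack('scene9')
f=np.load('scene9.npz');i,d=f['i'],f['d'];P=world('scene',depth=d);X,Y,Z=[P[...,k] for k in range(3)]
R=(abs(X-.42)<.08)&(abs(Y+.13)<.08)&(i[...,2].astype(int)-i[...,1]>100)&(Z>.03);box(P,R,.03,.08,'plunger')
v,u=np.mgrid[0:400,0:640];box(P,(u>248)&(u<292)&(v>212)&(v<252),.03,.1,'tipbox')
a=np.load('scene0.npz')['i'][285:320,350:390].astype(int);print('dish diff',abs(a-i[285:320,350:390]).mean())"
```

```text
t 18.27 pos [ 0.4279 -0.1326  0.1981] F [-0.6  0.3 -0.6] w -0.0001 q [-0.47 -0.1   1.76  0.    1.48 -1.84]
yaw -11.739999999999995 z [-0.001  0.002 -1.   ]
slide tops 14 mean [0.6226 0.0747 0.1402] rect [623.3  76.5] [23.1 11.8] 46.6 z [0.1362 0.1395 0.1444]
rack 25 mean [0.6209 0.0749 0.136 ] rect [623.1  76.7] [23.1 12.5] 46.6 z [0.1238 0.1379 0.1441]
normal [-0.143 -0.23   0.963]
grip few 0
plunger 64 mean [ 0.424  -0.1324  0.0503] rect [ 424.2 -132. ] [32.  23.1] 37.3 z [0.0451 0.0503 0.0552]
tipbox 833 mean [0.3498 0.137  0.0625] rect [357.1 144.8] [ 72.9 103.7] 20.2 z [0.0326 0.0701 0.0766]
dish diff 6.730952380952381
```

```bash
python3 - <<'E'
from m import *
f0=np.load("top0.npz")
i,d=r.camera('top');P=world('top',depth=d);X,Y,Z=[P[...,k] for k in range(3)]
A=(d>0)&(abs(X-.63)<.06)&(abs(Y-.032)<.07)&(X<.675)
q=box(P,A,.125,.165,'rack');c=q.mean(0);n=np.linalg.svd(q-c)[2][2];print('normal',(n*np.sign(n[2])).round(3))
box(P,A&(i[...,0].astype(int)-i[...,2]>40),.19,.27,'grip')
D=abs(f0['i'].astype(int)-i).mean(2);print('dish diff',D[255:277,409:432].mean(),'tip',D[245:282,278:318].mean())
E
```

```text
rack 360 mean [0.6302 0.0329 0.1383] rect [633.3  30.8] [97.  52.9] 77.7 z [0.1269 0.1379 0.1516]
normal [-0.06  -0.015  0.998]
grip 51 mean [0.6347 0.0263 0.2449] rect [639.3  26.8] [28.  27.6] 1.0 z [0.1984 0.2513 0.2547]
dish diff 30.049407114624508 tip 4.329504504504504
```

```bash
python3 - <<'E'
from m import *
for n in("scene0","scene9"):
    f=np.load(n+".npz");P=world("scene",depth=f["d"]);v,u=np.mgrid[0:400,0:640]
    box(P,(u>355)&(u<386)&(v>285)&(v<315),.007,.03,n)
print(r.get_obs()["clock"]); print(r.sign_off())
E
```

```text
scene0 297 mean [ 0.3532 -0.2446  0.0129] rect [ 354.1 -244.4] [57.2 54.4] 36.2 z [0.0081 0.0131 0.0169]
scene9 296 mean [ 0.3533 -0.2448  0.0129] rect [ 354. -244.] [57.4 56.1] 47.4 z [0.0085 0.0129 0.0174]
18.3667
the job is handed in; nothing more can be done
None
```

The job is handed in at 18.4 s: the rack hangs level on the rod against the stop collar, the timer plunger was then pressed to its stop and came back up, and the tip box and culture dish have not moved.

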